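# Turn the tin's code label up and slide it under the code reader

### The job

The tin lies between the two flanges of the code reader's carriage. Turn the tin about its own axis, where it lies and while the carriage is still out in the open, until the middle of its white bar-code label faces straight up; then push the carriage fully home under the reader's arch, with the label still facing up. Do not disturb the other tins or the shaker jar.

Things in the scene. Friction and masses are not known exactly. Their poses are not given: they have to be found in the camera images.
- reader: the code reader, fixed on the table: grey base plate 120 (x) x 430 (y) x 12 mm with two steel rails along y and a white arch over it. Origin: underside of the base, on the rails' centre line; z up. x points away from the side the label starts on
- arch (a point): middle of the red window on the underside of the white arch's head, 173 mm above the table, at y = -90 mm of the reader. The head is 150 (x) x 80 (y) mm, its top 225 mm above the table; the posts leave 106 mm free between them (x). Axes as the reader's
- carriage (a joint): travel of the aluminium carriage along the rails, m: 0 = fully out (tin's middle at y = +80 mm of the reader), grows as it slides in the reader's -y direction, 0.17 = fully home against the stop (tin's middle under the window at y = -90 mm). Slides stiffly (a few newtons) and stays where it is left
- push_plate (a point): middle of the top edge of the blue upright push plate at the carriage's outer end, 134 mm above the table. The plate is 44 mm wide (x), 10 mm thick (y), 106 mm tall, 108 mm to the reader's +y side of the tin's middle; its free outer face looks to +y. Axes as the reader's
- tin_axis (a point): middle of the red and cream tin, on its axis, 110 mm above the table. Tin 58 mm across, 72 mm long, along the reader's y, between black flanges (66 mm across, inner faces 37 mm from the middle) and uprights (49 mm from the middle, 122 mm tall). Free below it down to the carriage plate (66 mm wide, top at 31 mm). y: along the tin; z: towards the label. Turns about y stiffly, stays where left
- code (a point): middle of the white label with black bars (46 mm along the tin, 29 mm round it), on the tin's surface, 29 mm from its axis; its z points straight out of the label. A yellow pointer on each flange's rim is in line with it. It starts on the reader's -x side (the robot's side), from about level to 47 degrees below level
- tomato_tin: green tin with tomatoes, 75 mm across, 58 mm tall, standing; origin in the middle of its underside. Leave alone
- pea_tin: blue and white tin with green peas, 75 mm across, 58 mm tall, standing; origin in the middle of its underside. Leave alone
- red_shaker: shaker jar with red cap, 45 mm across, 106 mm tall, standing; origin in the middle of its underside. Leave alone

How it is judged:
By the outcome, as a careful person would: the job done as asked, in the order asked, and still so for the second after the job is handed in, with the robot touching nothing.
It also fails if it takes over 72 s, if anything falls off the work surface, if the arm or the gripper's body presses on something with over 40 N, if the wrist force passes 120 N, or if a joint passes its speed limit or range.

### The arm

A 6-joint arm with a two-finger parallel gripper is mounted at the origin on a cart in front of the work surface, level with it; the furniture and walls round the work are solid. World frame = base frame: x ahead of the robot, y to its left, z up, the work surface at z = 0. Lengths are in m, angles in rad, forces in N, time in s.
With the tool pointing down it reaches from about 0.225 to 0.725 m from the base axis. Payload 3.1 kg.
Tool frame: the origin (TCP) lies at the very end of the fingers, on their centre line; the grasp point (between the pads) lies 19 mm behind it; z points along the fingers, y is the line along which they close (so a half turn about z gives the same grasp; the last joint's range is limited). The gripper opens to 85 mm and grips with 20 to 120 N. Pads are 22 mm wide; open, the fingers measure 114 mm over their backs; the gripper's body (76 mm by 85 mm) begins 54 mm behind the grasp point. The pads swing forward as they close: fully open they stand 13 mm farther back than shut.
Start: joints at [-1.313, 0.048, 0.099, 1.622, 0, 1.443], TCP at [0.198, -0.486, 0.192] pointing down, gripper open.
Joint ranges: [-2.91, 2.91], [-0.99, 1.94], [-1.21, 1.42], [-2.12, 2.29], [-1.49, 1.47], [-3.14, 3.14]. Speed limits (rad/s): [2.79, 2.79, 3.14, 3.14, 3.14, 3.14].

### API

Orientations are given as a unit quaternion [w, x, y, z].
In Python, from bench import ctrl gives the robot as it stands. The module is installed in compiled form; this text tells all that it offers.
- The arm moves only by the tool carry_out, never from a script. Its argument "moves" is a list of rows, each an object of numbers: "jaw": the opening, from 0 (shut) to 1 (fully open); "x", "y", "z": the shift along the tool's x, y, z in mm; "spin": the turn about the tool's z in rad. A call has 1 to 5 rows; each row shifts and turns the commanded pose from where the row before left it, along the tool's axes as they then stand; what a row does not reach is not made up. A row lasts 1/8 s, in which the tool goes at most 62.5 mm and 10.7 degrees, less where a joint would pass 70% of its speed; a pose out of reach is approached as far as the arm can. A call with a gripper value outside its range is refused whole. The fingers move at their own pace and stop on an object; the grip force is fixed at half the most. Time passes only in rows, so rows that do not move let the fingers close. It gives the time, the measured TCP pose, the force, the opening and the grip force at its end, in the units of the state.
- ctrl.read_state(): the state, without advancing time (a new reading comes with each control period).
- ctrl.grab_frame(name): name is "side" or "top" or "wrist"; returns a dict with "color" (420x560x3 uint8, red, green, blue), "depth" (420x560 float32, m along the optical axis (not along the pixel's ray), 0 where there is no reading), "fx", "fy", "cx", "cy" (pixels), "k1" (the pictures are not rectified: a ray, as slopes to the right and down, at radius r is drawn at 1 + k1 r^2 times it, then the intrinsics apply), "R" (3x3) and "t" (3): a world point X has camera coordinates R X + t. Camera axes: x right, y down, z forward; pixel columns grow to the right and rows downward; lengths in m; the calibration is good to about 2 mm. A picture is of the moment at which its call begins.
- ctrl.hand_in(): hands the job in; it is judged then, once.
The state is a dict: "time": time; "qpos": joint angles; "joint_velocities": joint speeds; "joint_efforts": joint torques, N m; "tcp_pos": TCP position; "tool_rot": TCP orientation; "force": force on the tool from outside, world axes, zero at the start; "wrist_torque": the same for the moment, N m; "gripper_width": finger opening in m; "finger_force": force on a finger pad.
Only numpy, scipy, OpenCV 4.12 (cv2) and the standard library are available. Lean on these libraries where they do the work, as an engineer would, in place of code of your own. Each camera call takes 0.05 s, during which the arm holds its last target. There are 200 camera calls.

## Working session

There is one attempt and no reset: what is moved stays moved. The work goes in short steps, Python scripts to look and compute and a tool call to move; the robot and the scene stay as the last step left them, time stands still between calls to the robot, and variables do not carry over. Pictures are saved under pics/ and viewed, at most 10 in all, crops included, and the job is handed in when it is done.

Besides the shell and the picture viewer there is one more tool, called after "Call:" as a command line: name --argument value ..., lists and objects as JSON in quotes. carry_out: Moves the arm, as the interface text tells. Its arguments: {"type":"object","properties":{"moves":{"type":"array"}},"required":["moves"]}

```bash
mkdir -p pics
cat > h.py <<'E'
import numpy as np, cv2
from bench import ctrl
def grab(n):
    f=ctrl.grab_frame(n); np.savez('%s.npz'%n,**f); return f
def save(f,name,crop=None,s=1):
    im=f['color'][:,:,::-1]
    if crop: a,b,c,d=crop; im=im[b:d,a:c]
    cv2.imwrite('pics/'+name,cv2.resize(im,None,fx=s,fy=s,interpolation=cv2.INTER_CUBIC))
def px(f,u,v,d=None):
    p=cv2.undistortPoints(np.array([[[u,v]]],float),np.array([[f['fx'],0,f['cx']],[0,f['fy'],f['cy']],[0,0,1]],float),np.array([f['k1'],0,0,0],float))[0,0]
    if d is None:
        w=f['depth'][int(v)-1:int(v)+2,int(u)-1:int(u)+2]; d=np.median(w[w>0]) if (w>0).any() else 0
    return f['R'].T@(np.array([p[0]*d,p[1]*d,d])-f['t'])
def cloud(f):
    v,u=np.mgrid[0:420,0:560]; K=np.array([[f['fx'],0,f['cx']],[0,f['fy'],f['cy']],[0,0,1]],float)
    p=cv2.undistortPoints(np.stack([u.ravel(),v.ravel()],1).astype(float)[:,None],K,np.array([f['k1'],0,0,0],float))[:,0]
    d=f['depth'].ravel(); P=np.c_[p*d[:,None],d]; return ((P-f['t'])@f['R']).reshape(420,560,3)
E
python3 - <<'E'
from h import *
a=grab('side');b=grab('top')
save(a,'s1.png',None,1.4);save(b,'t1.png',None,1.4)
for f in(a,b):print(f['R'].round(3).tolist(),f['t'],f['fx'])
print(ctrl.read_state())
E
```

```text
[[0.999, 0.035, -0.001], [0.024, -0.69, -0.724], [-0.026, 0.723, -0.69]] [-0.66225165  0.07682709  1.17936086] 388.3740687954693
[[-0.005, -1.0, 0.02], [-0.999, 0.004, -0.05], [0.049, -0.02, -0.999]] [0.00591778 0.63792204 1.55981388] 477.8126955718307
{'time': 0.1, 'qpos': array([-1.31279259e+00,  4.86918806e-02,  9.77490826e-02,  1.62201545e+00,
       -3.36170544e-06,  1.44304835e+00]), 'joint_velocities': array([-8.74180912e-04, -1.13222635e-03,  6.68858475e-03, -9.67745999e-05,
        7.04460618e-04, -3.20445073e-04]), 'joint_efforts': array([ 2.90571836e-03, -3.39851654e+01,  3.20935857e+01,  1.58821559e-02,
       -6.30614136e-05,  7.74058577e-06]), 'tcp_pos': array([ 0.19738093, -0.48578735,  0.1904237 ]), 'tool_rot': array([-1.07855754e-03,  9.81456471e-01,  1.91682100e-01, -7.20280738e-05]), 'force': array([ 0.30875969, -0.47928593,  0.46071601]), 'wrist_torque': array([ 0.00490572,  0.0408457 , -0.01546728]), 'finger_force': 0.0, 'gripper_width': 0.08546698561709025}
```

View pics/s1.png

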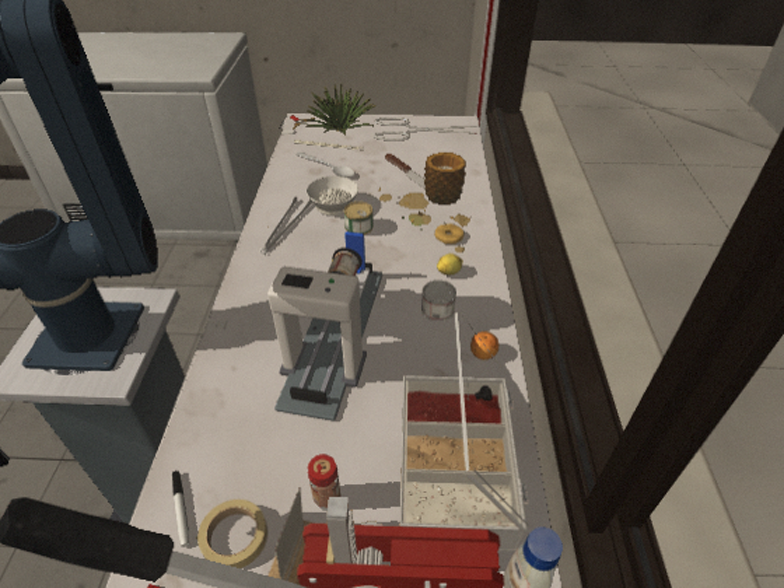

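View pics/t1.png

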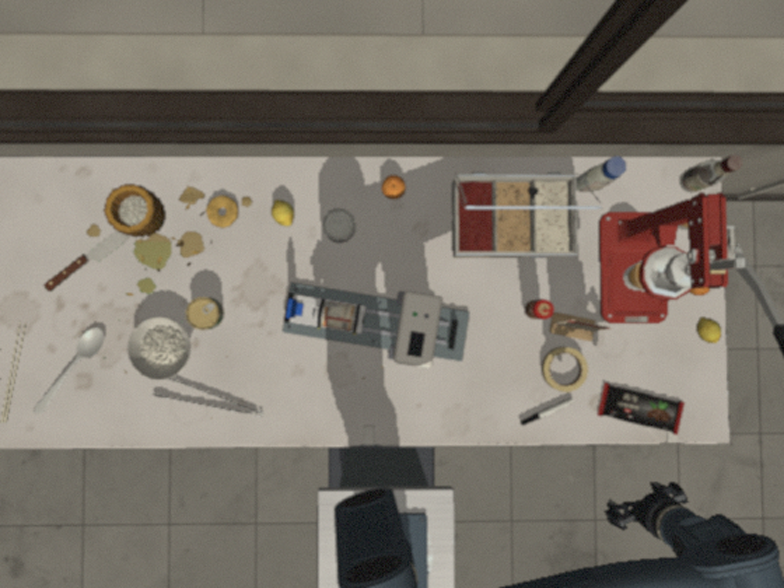

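The side view shows the reader in the middle, with its arch at (315,290), the tin at (345,262) and the blue plate at (355,250). In the top view the base runs from (285,305) to (467,335), with the plate at (293,308), the tin at (340,316) and the arch head at (415,328). The carriage's outer end points to world +y.

Run:
```python
from h import *
f=dict(np.load('top.npz'));C=cloud(f)
for u,v in [(293,308),(340,316),(415,328),(288,281),(468,308),(464,360),(284,332)]:
    print((u,v),px(f,u/1.4,v/1.4).round(4))
P=C.reshape(-1,3);col=f['color'].reshape(-1,3).astype(int)
roi=(P[:,1]>-.25)&(P[:,1]<.28)&(P[:,0]>.2)&(P[:,0]<.6)
def rep(n,m):
    q=P[m&roi]; print(n,len(q),np.median(q,0).round(4),cv2.minAreaRect((q[:,:2]*1000).astype(np.float32)))
rep('head',(P[:,2]>.205)&(P[:,2]<.24))
rep('tin',(P[:,2]>.125)&(P[:,2]<.155)&(P[:,1]>-.02))
b=(col[:,2]>col[:,0]+50)
rep('blue',b); rep('bluetop',b&(P[:,2]>.12))
rep('base',(P[:,2]>.007)&(P[:,2]<.3))
s=dict(np.load('side.npz'));
for u,v in [(355,234),(363,269),(345,262),(315,280)]: print((u,v),px(s,u/1.4,v/1.4).round(4))
save(s,'s2.png',(190,150,290,310),4);
```

```text
(293, 308) [0.5748 0.2084 0.0808]
(340, 316) [0.5565 0.1004 0.1361]
(415, 328) [ 0.5316 -0.0562  0.225 ]
(288, 281) [ 0.6398  0.2299 -0.0013]
(468, 308) [ 0.5738 -0.198  -0.0012]
(464, 360) [ 4.506e-01 -1.870e-01 -2.000e-04]
(284, 332) [0.5191 0.2388 0.0006]
head 1441 [ 0.5266 -0.0582  0.2244] ((399.118408203125, -38.798484802246094), (80.41212463378906, 413.84149169921875), 80.54454803466797)
tin 483 [0.5589 0.1118 0.1351] ((561.1162109375, 138.22750854492188), (162.8383026123047, 55.541019439697266), 82.94244384765625)
blue 108 [0.5745 0.2085 0.0923] ((577.4841918945312, 131.6743927001953), (42.227169036865234, 192.73138427734375), 2.1876776218414307)
bluetop 42 [0.5774 0.2121 0.1318] ((577.7437133789062, 127.01673126220703), (39.39387893676758, 184.06988525390625), 1.2533437013626099)
base 4869 [ 0.5352 -0.0091  0.0333] ((399.5205078125, 15.804672241210938), (398.9987487792969, 527.855712890625), 0.23893104493618011)
(355, 234) [0.5767 0.2108 0.1329]
(363, 269) [0.5918 0.2056 0.0345]
(345, 262) [0.5646 0.1043 0.1388]
(315, 280) [ 0.5312 -0.0544  0.2273]
```

Run:
```python
from h import *
a=dict(np.load('side.npz'));b=dict(np.load('top.npz'))
A=cv2.resize(a['color'][155:215,220:290,::-1],None,fx=6,fy=6);B=cv2.resize(b['color'][190:270,190:345,::-1],None,fx=5,fy=5)
B=cv2.resize(B,(775,400))
cv2.imwrite('pics/ab.png',np.vstack([np.hstack([A[:200],np.zeros((200,355,3),np.uint8)])[:, :775],B]))
```

```text
(no output)
```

View pics/ab.png

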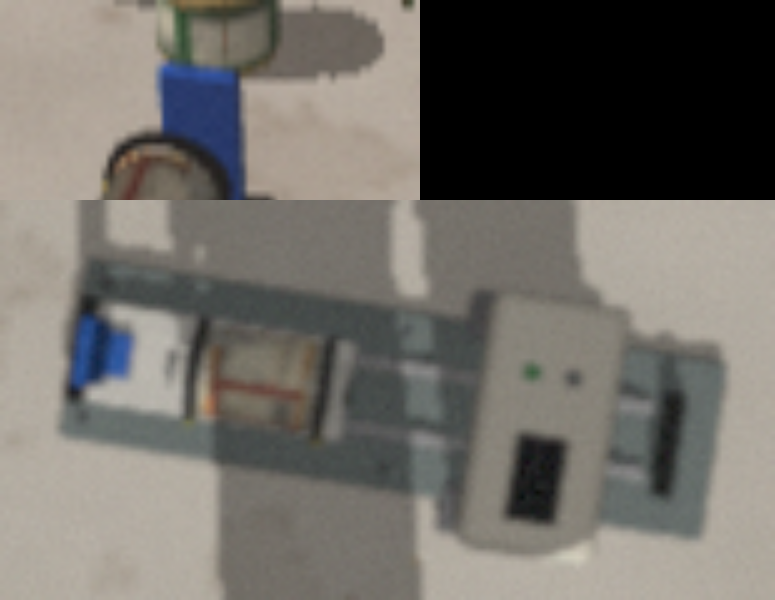

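The reader's y axis is about 9° clockwise from world +y, with its centre near (0.546, 0.021). That puts the tin near (0.558, 0.100) and the plate near (0.577, 0.211), both in reach. I'll lift and move above the tin.

Call:
carry_out --moves '[{"z":-25,"spin":-0.18,"jaw":0},{"z":-25,"spin":-0.18,"jaw":0},{"z":-25,"spin":-0.18,"jaw":0},{"z":-25,"spin":-0.18,"jaw":0},{"spin":-0.18,"jaw":0}]'

```text
invalid input at $.moves[0]: expected keys jaw, x, y, z, spin
```

Call:
carry_out --moves '[{"spin":-0.128,"jaw":0},{"x":40,"y":17,"jaw":0},{"x":50,"y":21,"jaw":0},{"x":50,"y":21,"jaw":0},{"x":50,"y":21,"jaw":0}]'

```text
invalid input at $.moves[0]: expected keys jaw, x, y, z, spin
```

Call:
carry_out --moves '[{"x":50,"y":21,"jaw":0},{"x":50,"y":21,"jaw":0},{"x":50,"y":21,"jaw":0},{"x":50,"y":21,"jaw":0},{"x":50,"y":21,"jaw":0}]'

```text
invalid input at $.moves[0]: expected keys jaw, x, y, z, spin
```

Run:
```python
from h import *
s=ctrl.read_state();print(s['time'],s['tcp_pos'],s['tool_rot'],s['qpos'])
f=dict(np.load('top.npz'));P=cloud(f).reshape(-1,3)
roi=(P[:,1]>-.16)&(P[:,1]<.24)&(P[:,0]>.4)&(P[:,0]<.68)
for z0,z1,y0,y1 in [(.215,.235,-.15,.05),(.01,.02,-.3,.3),(.128,.150,.05,.15),(.125,.14,.19,.23)]:
    q=P[roi&(P[:,2]>z0)&(P[:,2]<z1)&(P[:,1]>y0)&(P[:,1]<y1)]
    print(len(q),np.median(q,0).round(4),cv2.minAreaRect((q[:,:2]*1000).astype(np.float32)))
```

```text
0.1 [ 0.19738093 -0.48578735  0.1904237 ] [-1.07855754e-03  9.81456471e-01  1.91682100e-01 -7.20280738e-05] [-1.31279259e+00  4.86918806e-02  9.77490826e-02  1.62201545e+00
 -3.36170544e-06  1.44304835e+00]
1434 [ 0.5296 -0.0603  0.2244] ((530.1643676757812, -60.53810501098633), (80.18020629882812, 149.92462158203125), 80.59322357177734)
1465 [0.5376 0.0331 0.0133] ((542.33935546875, 40.14215087890625), (398.8172302246094, 263.23529052734375), 89.79560852050781)
382 [0.5587 0.1059 0.1362] ((556.7074584960938, 103.53555297851562), (92.95553588867188, 52.56272888183594), 80.67271423339844)
44 [0.5774 0.2126 0.1321] ((576.1124877929688, 213.4544219970703), (9.407209396362305, 41.094871520996094), 78.037841796875)
```

All keys are required, so I'll resend. The head rectangle measures 80.2×149.9 mm, which matches the stated size. From it, yaw is 80.6°, the tin is at (0.558, 0.107) and the plate is at (0.576, 0.214).

Call:
carry_out --moves '[{"x":0,"y":0,"z":-25,"spin":-0.18,"jaw":0},{"x":0,"y":0,"z":-25,"spin":-0.18,"jaw":0},{"x":0,"y":0,"z":-25,"spin":-0.18,"jaw":0},{"x":0,"y":0,"z":-25,"spin":-0.18,"jaw":0},{"x":0,"y":0,"z":-10,"spin":-0.18,"jaw":0}]'

```text
time: 0.72
tcp_pos: [0.1976, -0.4868, 0.3028]
tool_rot: [0.001, 0.799, 0.602, -0.0]
force: [0.0, -0.6, -0.1]
gripper_width: -0.0001
finger_force: 0.0
```

Call:
carry_out --moves '[{"x":0,"y":0,"z":0,"spin":-0.121,"jaw":0},{"x":44,"y":19,"z":0,"spin":0,"jaw":0},{"x":50,"y":20,"z":0,"spin":0,"jaw":0},{"x":50,"y":20,"z":0,"spin":0,"jaw":0},{"x":50,"y":20,"z":0,"spin":0,"jaw":0}]'

```text
time: 1.35
tcp_pos: [0.3077, -0.3063, 0.3009]
tool_rot: [-0.0, 0.763, 0.647, 0.0]
force: [0.2, -0.4, -0.1]
gripper_width: -0.0001
finger_force: 0.0
```

Call:
carry_out --moves '[{"x":50,"y":20,"z":0,"spin":0,"jaw":0},{"x":50,"y":20,"z":0,"spin":0,"jaw":0},{"x":50,"y":20,"z":0,"spin":0,"jaw":0},{"x":50,"y":20,"z":0,"spin":0,"jaw":0},{"x":50,"y":20,"z":0,"spin":0,"jaw":0}]'

```text
time: 1.98
tcp_pos: [0.4472, -0.0759, 0.3011]
tool_rot: [-0.0, 0.763, 0.647, -0.0]
force: [1.1, -0.1, -0.2]
gripper_width: 0.0
finger_force: 0.0
```

Call:
carry_out --moves '[{"x":50,"y":20,"z":0,"spin":0,"jaw":0},{"x":50,"y":20,"z":0,"spin":0,"jaw":0},{"x":50,"y":20,"z":0,"spin":0,"jaw":0},{"x":50,"y":20,"z":0,"spin":0,"jaw":0},{"x":0,"y":0,"z":0,"spin":0,"jaw":0}]'

```text
time: 2.6
tcp_pos: [0.5589, 0.1097, 0.2983]
tool_rot: [-0.002, 0.761, 0.649, -0.002]
force: [0.3, -0.6, -0.2]
gripper_width: 0.0001
finger_force: 0.0
```

Run:
```python
from h import *
s=ctrl.read_state();print(s['time'],s['tcp_pos'],s['tool_rot'],s['qpos'],s['force'])
f=grab('wrist');save(f,'w1.png',None,1.4);print(f['R'].round(3).tolist(),-f['R'].T@f['t'])
```

```text
2.6 [0.55890611 0.10973372 0.29830985] [-0.00163901  0.76110489  0.64862476 -0.00160761] [7.56697956e-02 2.37284336e-01 5.26943238e-01 1.86498454e+00
 7.54006549e-04 1.80570395e+00] [ 0.3365776  -0.56578045 -0.19882107]
[[0.987, -0.159, -0.005], [-0.152, -0.952, 0.267], [-0.047, -0.263, -0.964]] [0.57073342 0.17577263 0.48161015]
```

View pics/w1.png

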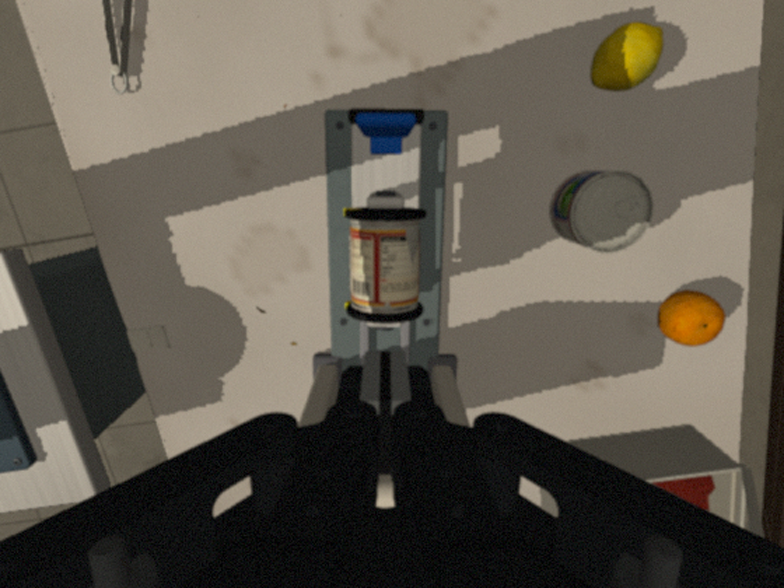

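The wrist view shows the tin at (385,265), its yellow pointers on the left rim at (347,212) and (347,308), so the label faces the robot, roughly level. The plate is at (385,125). I'll rub the tin's top towards reader +x, which is tool +y.

Call:
carry_out --moves '[{"x":-3,"y":-12,"z":50,"spin":0,"jaw":0},{"x":0,"y":0,"z":50,"spin":0,"jaw":0},{"x":0,"y":0,"z":40,"spin":0,"jaw":0},{"x":0,"y":0,"z":12,"spin":0,"jaw":0},{"x":0,"y":0,"z":0,"spin":0,"jaw":0}]'

```text
time: 3.28
tcp_pos: [0.5454, 0.1048, 0.1497]
tool_rot: [-0.0, 0.763, 0.646, -0.0]
force: [0.2, 0.2, 0.3]
gripper_width: 0.0002
finger_force: 0.0
```

Call:
carry_out --moves '[{"x":0,"y":0,"z":2,"spin":0,"jaw":0},{"x":0,"y":0,"z":2,"spin":0,"jaw":0},{"x":0,"y":0,"z":2,"spin":0,"jaw":0},{"x":0,"y":0,"z":0,"spin":0,"jaw":0}]'

```text
time: 3.78
tcp_pos: [0.546, 0.1057, 0.1436]
tool_rot: [0.0, 0.763, 0.647, 0.0]
force: [0.4, -0.5, -0.8]
gripper_width: -0.0002
finger_force: 0.0
```

Call:
carry_out --moves '[{"x":0,"y":0,"z":2,"spin":0,"jaw":0},{"x":0,"y":0,"z":2,"spin":0,"jaw":0},{"x":0,"y":0,"z":0,"spin":0,"jaw":0}]'

```text
time: 4.15
tcp_pos: [0.5456, 0.1057, 0.1391]
tool_rot: [-0.0, 0.763, 0.647, -0.0]
force: [0.3, 0.3, 0.4]
gripper_width: -0.0001
finger_force: 0.0
```

Call:
carry_out --moves '[{"x":0,"y":0,"z":1,"spin":0,"jaw":0},{"x":0,"y":0,"z":1,"spin":0,"jaw":0},{"x":0,"y":0,"z":0,"spin":0,"jaw":0}]'

```text
time: 4.53
tcp_pos: [0.5458, 0.1056, 0.1374]
tool_rot: [-0.0, 0.763, 0.647, -0.0]
force: [-0.4, -0.2, 0.1]
gripper_width: -0.0004
finger_force: 0.0
```

Call:
carry_out --moves '[{"x":0,"y":0,"z":1,"spin":0,"jaw":0},{"x":0,"y":0,"z":0,"spin":0,"jaw":0}]'

```text
time: 4.78
tcp_pos: [0.5458, 0.1056, 0.1364]
tool_rot: [-0.0, 0.763, 0.647, -0.0]
force: [-0.5, 0.4, 0.2]
gripper_width: 0.0001
finger_force: 0.0
```

Call:
carry_out --moves '[{"x":0,"y":2,"z":0,"spin":0,"jaw":0},{"x":0,"y":2,"z":0,"spin":0,"jaw":0},{"x":0,"y":2,"z":0,"spin":0,"jaw":0}]'

```text
time: 5.15
tcp_pos: [0.552, 0.1046, 0.1365]
tool_rot: [0.0, 0.763, 0.647, 0.0]
force: [0.0, -0.6, -0.1]
gripper_width: 0.0001
finger_force: 0.0
```

Call:
carry_out --moves '[{"x":0,"y":2,"z":0,"spin":0,"jaw":0},{"x":0,"y":2,"z":0,"spin":0,"jaw":0},{"x":0,"y":2,"z":0,"spin":0,"jaw":0}]'

```text
time: 5.52
tcp_pos: [0.5579, 0.1037, 0.1365]
tool_rot: [-0.0, 0.763, 0.647, 0.0]
force: [-0.3, 0.5, -0.2]
gripper_width: -0.0001
finger_force: 0.0
```

Run:
```python
from h import *
s=ctrl.read_state();print(s['tcp_pos'],s['force'])
f=grab('wrist');save(f,'w2.png',(190,80,370,300),2.7)
```

```text
[0.55787841 0.10369234 0.13649556] [-0.27184813  0.45605384 -0.24182624]
```

View pics/w2.png

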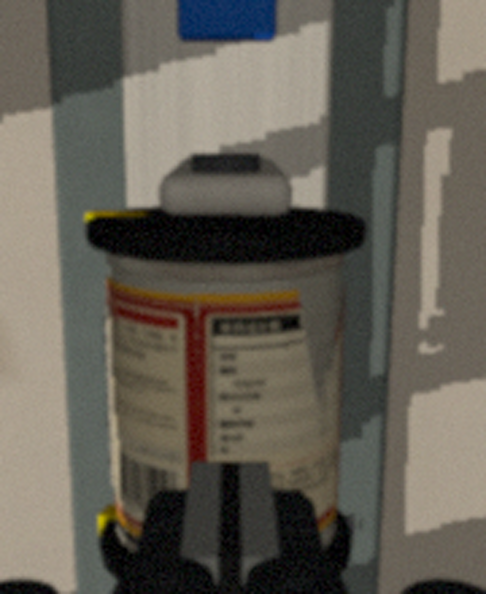

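The fingertips at (230,465) look nearer the lower (−y) flange than the tin's middle, and there is no contact yet. I'll check this against depth.

Run:
```python
from h import *
f=dict(np.load('wrist.npz'));o=lambda u,v:(190+u/2.7,80+v/2.7)
for n,u,v in [('tipL',210,466),('tipR',250,466),('tin mid',200,350),('tin up',200,270),('tin low',175,450),('flange top',226,215),('flange front',226,255),('plate',225,30),('tinleft',112,380),('tinright',340,380)]:
    print(n,px(f,*o(u,v)).round(4))
def proj(X):
    p=cv2.projectPoints(np.array([X]),cv2.Rodrigues(f['R'])[0],f['t'],np.array([[f['fx'],0,f['cx']],[0,f['fy'],f['cy']],[0,0,1]],float),np.array([f['k1'],0,0,0],float))[0][0,0]
    return ((p-[190,80])*2.7).round(0)
s=ctrl.read_state()['tcp_pos'];print('tcp',proj(s),'tin top',proj(np.array([.5578,.1072,.139])))
P=cloud(f).reshape(-1,3);q=P[(P[:,0]>.5)&(P[:,0]<.62)&(P[:,1]>.07)&(P[:,1]<.16)&(P[:,2]>.1)&(P[:,2]<.15)]
d=(q[:,:2]-[.5578,.1072]);a=d@[.163,.987];b=d@[.987,-.163]
for lo in range(-30,50,6):
    m=(a*1000>lo)&(a*1000<lo+6)
    if m.sum()>5: print(lo,m.sum(),b[m].min().round(4),b[m].max().round(4),np.percentile(q[m,2],[50,90,98]).round(4))
```

```text
tipL [0.5567 0.1141 0.1827]
tipR [0.5633 0.113  0.1827]
tin mid [0.5551 0.123  0.1394]
tin up [0.558  0.1399 0.1384]
tin low [0.5454 0.1005 0.1368]
flange top [0.5649 0.1484 0.1216]
flange front [0.564  0.1429 0.1438]
plate [0.5719 0.1941 0.0396]
tinleft [0.5314 0.1139 0.119 ]
tinright [0.5853 0.1048 0.1185]
tcp [229. 428.] tin top [225. 417.]
-30 157 -0.0289 0.0275 [0.1272 0.1305 0.1314]
-24 263 -0.0297 0.0272 [0.129  0.1335 0.1354]
-18 482 -0.0294 0.028 [0.1332 0.1371 0.138 ]
-12 692 -0.0288 0.0277 [0.1356 0.1391 0.14  ]
-6 804 -0.0296 0.0274 [0.1364 0.1394 0.1401]
0 835 -0.0295 0.0282 [0.1364 0.1393 0.14  ]
6 859 -0.0295 0.0279 [0.1362 0.1394 0.1402]
12 847 -0.0295 0.0276 [0.1364 0.1395 0.14  ]
18 874 -0.0291 0.0282 [0.1365 0.1395 0.1402]
24 924 -0.0284 0.0279 [0.1359 0.1391 0.14  ]
30 743 -0.0325 0.0312 [0.1369 0.1424 0.1438]
36 1507 -0.0344 0.0323 [0.1344 0.143  0.1442]
42 471 -0.0147 0.0144 [0.1226 0.1237 0.1242]
48 386 -0.0146 0.0144 [0.121  0.1229 0.1235]
```

Run:
```python
from h import *
f=dict(np.load('wrist.npz'));o=lambda u,v:(190+u/2.7,80+v/2.7)
for v in range(440,560,12): print(v,px(f,*o(208,v)).round(4),px(f,*o(230,v)).round(4))
a=grab('side');b=grab('top')
A=cv2.resize(a['color'][140:215,190:310,::-1],None,fx=6,fy=6,interpolation=2);cv2.imwrite('pics/s3.png',A)
```

```text
440 [0.5533 0.1025 0.1391] [0.5581 0.1018 0.1394]
452 [0.5528 0.0996 0.1388] [0.5576 0.0989 0.1391]
464 [0.5562 0.1139 0.1812] [0.5599 0.1134 0.1814]
476 [0.5565 0.1143 0.1874] [0.56   0.114  0.1879]
488 [0.5566 0.1144 0.1924] [0.56   0.1135 0.1917]
500 [0.5566 0.1141 0.1962] [0.56   0.1138 0.1967]
512 [0.5567 0.1139 0.2   ] [0.56   0.1136 0.2006]
524 [0.5569 0.1142 0.2046] [0.56   0.1137 0.2047]
536 [0.5569 0.1139 0.2078] [0.5599 0.1134 0.2079]
548 [0.557  0.1139 0.2114] [0.56   0.1136 0.2118]
```

View pics/s3.png

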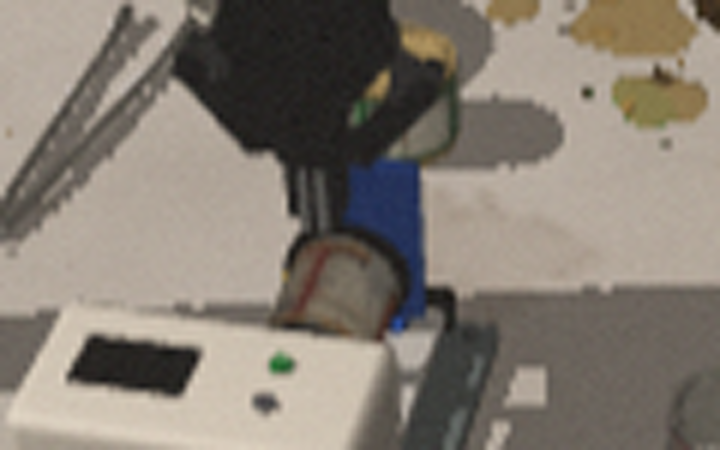

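The fingertips really end about 44 mm above the reported TCP: depth puts them at z≈0.181 with the TCP at 0.1365, and the side view shows the same gap at (318,232). I'll trust the cameras and descend by force.

Call:
carry_out --moves '[{"x":3,"y":-19,"z":0,"spin":0,"jaw":0},{"x":0,"y":0,"z":20,"spin":0,"jaw":0},{"x":0,"y":0,"z":15,"spin":0,"jaw":0},{"x":0,"y":0,"z":3,"spin":0,"jaw":0},{"x":0,"y":0,"z":0,"spin":0,"jaw":0}]'

```text
time: 6.3
tcp_pos: [0.5394, 0.1097, 0.0983]
tool_rot: [-0.0, 0.763, 0.647, -0.0]
force: [0.4, 0.2, -0.1]
gripper_width: 0.0001
finger_force: 0.0
```

Call:
carry_out --moves '[{"x":0,"y":0,"z":2,"spin":0,"jaw":0},{"x":0,"y":0,"z":2,"spin":0,"jaw":0},{"x":0,"y":0,"z":0,"spin":0,"jaw":0}]'

```text
time: 6.68
tcp_pos: [0.5403, 0.1098, 0.0962]
tool_rot: [0.001, 0.763, 0.647, 0.001]
force: [-0.7, 0.1, 4.5]
gripper_width: 0.0004
finger_force: 2.2
```

Call:
carry_out --moves '[{"x":0,"y":0,"z":1,"spin":0,"jaw":0},{"x":0,"y":0,"z":1,"spin":0,"jaw":0},{"x":0,"y":0,"z":0,"spin":0,"jaw":0}]'

```text
time: 7.05
tcp_pos: [0.5405, 0.1098, 0.0959]
tool_rot: [0.001, 0.763, 0.647, 0.001]
force: [-2.5, -1.0, 11.7]
gripper_width: -0.0004
finger_force: 5.6
```

Call:
carry_out --moves '[{"x":0,"y":3,"z":0,"spin":0,"jaw":0},{"x":0,"y":3,"z":0,"spin":0,"jaw":0},{"x":0,"y":3,"z":0,"spin":0,"jaw":0},{"x":0,"y":3,"z":0,"spin":0,"jaw":0}]'

```text
time: 7.55
tcp_pos: [0.5544, 0.1075, 0.0984]
tool_rot: [0.003, 0.763, 0.647, 0.003]
force: [-2.3, -1.0, 16.2]
gripper_width: -0.0001
finger_force: 8.1
```

Run:
```python
from h import *
s=ctrl.read_state();print(s['tcp_pos'],s['force'])
g=dict(np.load('wrist.npz'));
f=grab('wrist');A=f['color'][130:290,200:350,::-1];B=g['color'][130:290,200:350,::-1]
cv2.imwrite('pics/w3.png',cv2.resize(np.hstack([B,A]),None,fx=2.6,fy=2.6,interpolation=2))
```

```text
[0.55437424 0.1074719  0.09844796] [-2.30136267 -1.00271667 16.22197724]
```

View pics/w3.png

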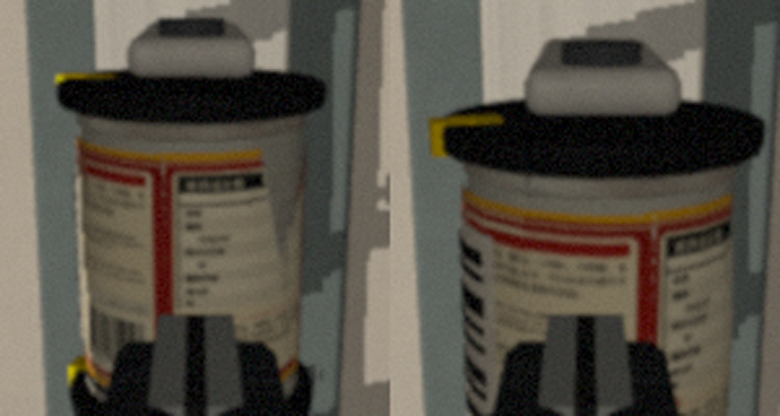

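The tin rolls without slipping: the red stripe moved from −14° to about +20° and the bars appear at left (475,300). I'll continue the stroke, then lift and return.

Call:
carry_out --moves '[{"x":0,"y":3,"z":0,"spin":0,"jaw":0},{"x":0,"y":3,"z":0,"spin":0,"jaw":0},{"x":0,"y":3,"z":0,"spin":0,"jaw":0},{"x":0,"y":3,"z":0,"spin":0,"jaw":0},{"x":0,"y":3,"z":0,"spin":0,"jaw":0}]'

```text
time: 8.22
tcp_pos: [0.57, 0.1049, 0.0977]
tool_rot: [0.003, 0.763, 0.647, 0.004]
force: [0.0, -1.3, 10.6]
gripper_width: -0.0003
finger_force: 5.5
```

Call:
carry_out --moves '[{"x":0,"y":3,"z":0,"spin":0,"jaw":0},{"x":0,"y":0,"z":-15,"spin":0,"jaw":0},{"x":0,"y":0,"z":-10,"spin":0,"jaw":0},{"x":0,"y":-36,"z":0,"spin":0,"jaw":0},{"x":0,"y":0,"z":0,"spin":0,"jaw":0}]'

```text
time: 8.85
tcp_pos: [0.5308, 0.1112, 0.1168]
tool_rot: [-0.001, 0.762, 0.647, -0.001]
force: [1.1, 0.2, 0.7]
gripper_width: 0.0001
finger_force: 0.0
```

Run:
```python
from h import *
s=ctrl.read_state();print(s['tcp_pos'],s['force'])
f=grab('wrist');save(f,'w4.png',(190,100,370,300),2.8)
```

```text
[0.53083046 0.1111907  0.11682753] [1.11203139 0.20075678 0.6754991 ]
```

View pics/w4.png

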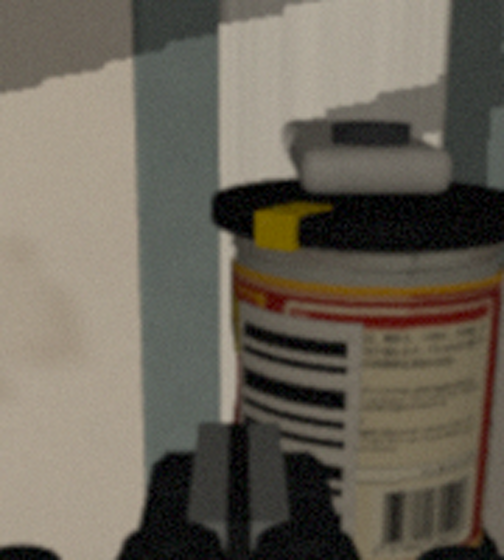

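The label is now visible, with its right edge at (361,345), its left edge near (240,350) and the yellow pointer at (277,228). I'll compute its angle.

```bash
cat >> h.py <<'E'
def ang(f,u,v):
    X=px(f,u,v);d=X[:2]-[.5578,.1072];a=d@[.163,.987];b=d@[.987,-.163]+.0008
    return round(float(a),4),round(float(b),4),round(float(X[2]),4),round(float(np.degrees(np.arctan2(b,X[2]-.110))),1),round(float(np.hypot(b,X[2]-.11)),4)
E
python3 - <<'E'
from h import *
f=dict(np.load('wrist.npz'));o=lambda u,v:(190+u/2.8,100+v/2.8)
for n,u,v in [('R1',361,335),('R2',359,400),('L1',245,340),('bar L',247,385),('bar R',346,349),('ptr l',257,228),('ptr m',277,228),('ptr r',298,228)]: print(n,ang(f,*o(u,v)))
E
```

```text
R1 (0.0183, -0.0034, 0.1398, -6.5, 0.03)
R2 (0.0054, -0.0032, 0.1395, -6.3, 0.0297)
L1 (0.0127, -0.0247, 0.125, -58.7, 0.0289)
bar L (0.0038, -0.0242, 0.1268, -55.3, 0.0295)
bar R (0.0156, -0.006, 0.1398, -11.5, 0.0304)
ptr l (0.0375, -0.0226, 0.1356, -41.4, 0.0341)
ptr m (0.0381, -0.0191, 0.1391, -33.2, 0.0348)
ptr r (0.0382, -0.0153, 0.1394, -27.5, 0.0332)
```

The label's middle is at −34.5° from up and the pointer agrees at −34°. I'll do another short stroke and track the yellow pointer by code.

Call:
carry_out --moves '[{"x":0,"y":20,"z":0,"spin":0,"jaw":0},{"x":0,"y":0,"z":13,"spin":0,"jaw":0},{"x":0,"y":0,"z":5,"spin":0,"jaw":0},{"x":0,"y":0,"z":4,"spin":0,"jaw":0},{"x":0,"y":0,"z":0,"spin":0,"jaw":0}]'

```text
time: 9.52
tcp_pos: [0.5545, 0.1071, 0.0986]
tool_rot: [0.002, 0.763, 0.647, 0.001]
force: [-1.6, -1.6, 9.5]
gripper_width: -0.0002
finger_force: 5.0
```

Call:
carry_out --moves '[{"x":0,"y":3,"z":0,"spin":0,"jaw":0},{"x":0,"y":3,"z":0,"spin":0,"jaw":0},{"x":0,"y":3,"z":0,"spin":0,"jaw":0},{"x":0,"y":0,"z":0,"spin":0,"jaw":0}]'

```text
time: 10.02
tcp_pos: [0.5635, 0.1056, 0.0987]
tool_rot: [0.002, 0.763, 0.647, 0.001]
force: [-1.9, -2.0, 9.9]
gripper_width: -0.0002
finger_force: 5.0
```

```bash
cat >> h.py <<'E'
def ptr(f):
    C=cloud(f);c=f['color'].astype(int);d=C[...,:2]-[.5578,.1072];a=d@np.array([.163,.987]);b=d@np.array([.987,-.163])+.0008;h=C[...,2]-.110;r=np.hypot(b,h)
    m=(c[...,0]>90)&(c[...,1]>70)&(c[...,2]<.4*c[...,0])&(a>.034)&(a<.045)&(r>.030)&(r<.038)
    return m.sum(),np.degrees(np.arctan2(b[m],h[m])).mean().round(1),np.degrees(np.arctan2(b[m].min(),.03)).round(1)
E
python3 - <<'E'
from h import *
print(ptr(dict(np.load('wrist.npz'))))
s=ctrl.read_state();print(s['tcp_pos'],s['force']);f=grab('wrist');print(ptr(f))
E
```

```text
(np.int64(195), np.float64(-34.3), np.float64(-37.5))
[0.56348697 0.10561286 0.09868492] [-1.90713327 -1.97889669  9.90687249]
(np.int64(271), np.float64(-13.3), np.float64(-21.7))
```

Call:
carry_out --moves '[{"x":0,"y":3,"z":0,"spin":0,"jaw":0},{"x":0,"y":2.5,"z":0,"spin":0,"jaw":0},{"x":0,"y":0,"z":0,"spin":0,"jaw":0}]'

```text
time: 10.45
tcp_pos: [0.569, 0.1047, 0.0981]
tool_rot: [0.002, 0.763, 0.647, 0.001]
force: [-0.3, -1.9, 7.3]
gripper_width: 0.0001
finger_force: 3.8
```

Run:
```python
from h import *
s=ctrl.read_state();print(s['tcp_pos'],s['force']);f=grab('wrist');print(ptr(f))
```

```text
[0.56900632 0.10472533 0.09806823] [-0.31865715 -1.93146326  7.28312743]
(np.int64(287), np.float64(-2.5), np.float64(-10.6))
```

Call:
carry_out --moves '[{"x":0,"y":1.2,"z":0,"spin":0,"jaw":0},{"x":0,"y":0,"z":0,"spin":0,"jaw":0},{"x":0,"y":0,"z":-10,"spin":0,"jaw":0},{"x":0,"y":0,"z":-50,"spin":0,"jaw":0},{"x":0,"y":0,"z":-40,"spin":0,"jaw":0}]'

```text
time: 11.12
tcp_pos: [0.5679, 0.105, 0.1963]
tool_rot: [-0.001, 0.763, 0.647, -0.001]
force: [-0.4, -0.2, 0.1]
gripper_width: 0.0001
finger_force: 0.0
```

Call:
carry_out --moves '[{"x":0,"y":-12,"z":0,"spin":0,"jaw":0},{"x":0,"y":0,"z":0,"spin":0,"jaw":0}]'

```text
time: 11.38
tcp_pos: [0.5559, 0.1072, 0.1951]
tool_rot: [-0.0, 0.762, 0.647, -0.0]
force: [-0.1, -0.6, 0.3]
gripper_width: 0.0003
finger_force: 0.0
```

Run:
```python
from h import *
s=ctrl.read_state();print(s['tcp_pos'],s['force']);f=grab('wrist');print(ptr(f));save(f,'w5.png',(200,100,350,270),3.3)
```

```text
[0.55594546 0.10715359 0.19514562] [-0.0850867  -0.56109487  0.29266037]
(np.int64(107), np.float64(-1.1), np.float64(-8.2))
```

View pics/w5.png

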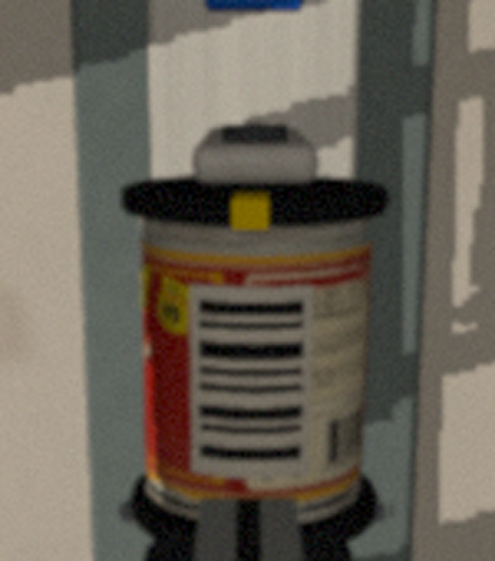

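The label (192–312) and pointer (250) are centred on the tin (145–370), about 1–2° from straight up. Next I'll go behind the push plate.

Call:
carry_out --moves '[{"x":50,"y":1.5,"z":0,"spin":0,"jaw":0},{"x":50,"y":0,"z":0,"spin":0,"jaw":0},{"x":52,"y":0,"z":0,"spin":0,"jaw":0},{"x":0,"y":0,"z":0,"spin":0,"jaw":0}]'

```text
time: 11.92
tcp_pos: [0.5818, 0.2597, 0.1916]
tool_rot: [-0.001, 0.761, 0.649, -0.002]
force: [-0.3, -0.2, 1.2]
gripper_width: -0.0001
finger_force: 0.0
```

Call:
carry_out --moves '[{"x":0,"y":0,"z":40,"spin":0,"jaw":0},{"x":0,"y":0,"z":40,"spin":0,"jaw":0},{"x":0,"y":0,"z":30,"spin":0,"jaw":0},{"x":0,"y":0,"z":15,"spin":0,"jaw":0},{"x":0,"y":0,"z":0,"spin":0,"jaw":0}]'

```text
time: 12.55
tcp_pos: [0.5818, 0.2555, 0.0685]
tool_rot: [-0.001, 0.763, 0.647, -0.002]
force: [0.1, 0.3, -0.2]
gripper_width: 0.0001
finger_force: 0.0
```

Call:
carry_out --moves '[{"x":-5,"y":0,"z":0,"spin":0,"jaw":0},{"x":-5,"y":0,"z":0,"spin":0,"jaw":0},{"x":-5,"y":0,"z":0,"spin":0,"jaw":0},{"x":-5,"y":0,"z":0,"spin":0,"jaw":0},{"x":-5,"y":0,"z":0,"spin":0,"jaw":0}]'

```text
time: 13.18
tcp_pos: [0.5792, 0.2316, 0.0707]
tool_rot: [0.0, 0.763, 0.647, 0.0]
force: [-0.6, -0.1, 1.0]
gripper_width: -0.0
finger_force: 0.0
```

Run:
```python
from h import *
s=ctrl.read_state();print(s['tcp_pos'],s['force'])
f=grab('wrist');g=grab('side')
cv2.imwrite('pics/w6.png',np.hstack([cv2.resize(f['color'][:,:,::-1],(480,360)),cv2.resize(g['color'][135:225,190:270,::-1],(320,360),interpolation=2)]))
```

```text
[0.57917794 0.23155092 0.07069667] [-0.58477667 -0.13285389  0.97167218]
```

View pics/w6.png

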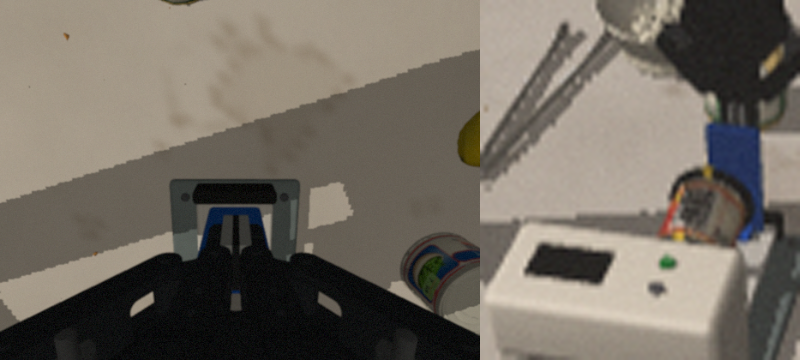

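The fingertips sit just behind the plate, at (740,120) in the side part. I'll push in steps.

Call:
carry_out --moves '[{"x":-8,"y":0,"z":0,"spin":0,"jaw":0},{"x":-10,"y":0,"z":0,"spin":0,"jaw":0},{"x":-10,"y":0,"z":0,"spin":0,"jaw":0},{"x":-10,"y":0,"z":0,"spin":0,"jaw":0},{"x":-10,"y":0,"z":0,"spin":0,"jaw":0}]'

```text
time: 13.9
tcp_pos: [0.5711, 0.1839, 0.0704]
tool_rot: [-0.0, 0.763, 0.647, 0.0]
force: [0.8, 3.7, -1.1]
gripper_width: 0.0001
finger_force: 1.8
```

Call:
carry_out --moves '[{"x":-10,"y":0,"z":0,"spin":0,"jaw":0},{"x":-10,"y":0,"z":0,"spin":0,"jaw":0},{"x":-10,"y":0,"z":0,"spin":0,"jaw":0},{"x":-10,"y":0,"z":0,"spin":0,"jaw":0},{"x":0,"y":0,"z":0,"spin":0,"jaw":0}]'

```text
time: 14.52
tcp_pos: [0.5646, 0.1431, 0.0706]
tool_rot: [0.001, 0.763, 0.646, -0.001]
force: [-0.8, -0.8, -0.1]
gripper_width: 0.0001
finger_force: 0.0
```

Run:
```python
from h import *
s=ctrl.read_state();p=s['tcp_pos'];print(p,s['force'],s['qpos'],'yr',(p[0]-.5448)*.163+(p[1]-.0283)*.987)
f=grab('side');P=cloud(f).reshape(-1,3);q=P[(f['depth'].ravel()>0)]
d=q[:,:2]-[.5448,.0283];a=d@[.163,.987];b=d@[.987,-.163]
for y0 in np.arange(-.06,.2,.02):
  r=[]
  for x0 in (-.3,-.2,-.1,-.05,0,.05):
    m=(a>y0)&(a<y0+.02)&(b>x0)&(b<x0+(.1 if x0<-.1 else .05))&(q[:,2]>.15)
    r.append((int(m.sum()),round(float(q[m,2].min()),3) if m.any() else None))
  print(round(y0,2),r)
```

```text
[0.56457442 0.14307804 0.07061211] [-0.83107007 -0.82288395 -0.12194175] [ 0.13472535  0.2043021   0.03043079  1.39759727 -0.00267839  1.87108507] yr 0.11650915111413825
-0.06 [(0, None), (0, None), (10, 0.224), (23, 0.224), (27, 0.224), (19, 0.184)]
-0.04 [(574, 0.548), (0, None), (0, None), (0, None), (0, None), (0, None)]
-0.02 [(1276, 0.537), (18, 0.546), (0, None), (0, None), (0, None), (0, None)]
0.0 [(329, 0.534), (928, 0.53), (0, None), (0, None), (0, None), (0, None)]
0.02 [(162, 0.61), (933, 0.526), (38, 0.541), (0, None), (0, None), (0, None)]
0.04 [(140, 0.61), (247, 0.522), (646, 0.519), (60, 0.515), (0, None), (0, None)]
0.06 [(100, 0.608), (147, 0.594), (192, 0.517), (1162, 0.244), (489, 0.245), (0, None)]
0.08 [(13, 0.607), (115, 0.594), (78, 0.583), (683, 0.183), (1789, 0.191), (20, 0.528)]
0.1 [(0, None), (26, 0.593), (61, 0.182), (305, 0.15), (559, 0.15), (26, 0.191)]
0.12 [(0, None), (0, None), (37, 0.202), (136, 0.16), (89, 0.166), (10, 0.199)]
0.14 [(0, None), (0, None), (3, 0.583), (47, 0.579), (75, 0.541), (0, None)]
0.16 [(0, None), (0, None), (0, None), (1, 0.583), (5, 0.545), (0, None)]
0.18 [(0, None), (0, None), (0, None), (0, None), (0, None), (0, None)]
```

The arm is well clear: the forearm is above 0.5 m and the wrist ends about 50 mm ahead of the finger centre. I'll push the remaining ~82 mm.

Call:
carry_out --moves '[{"x":-10,"y":0,"z":0,"spin":0,"jaw":0},{"x":-10,"y":0,"z":0,"spin":0,"jaw":0},{"x":-10,"y":0,"z":0,"spin":0,"jaw":0},{"x":-10,"y":0,"z":0,"spin":0,"jaw":0},{"x":-10,"y":0,"z":0,"spin":0,"jaw":0}]'

```text
time: 15.2
tcp_pos: [0.5566, 0.0951, 0.0706]
tool_rot: [0.0, 0.763, 0.647, 0.0]
force: [1.3, 3.3, -0.8]
gripper_width: 0.0002
finger_force: 1.8
```

Call:
carry_out --moves '[{"x":-8,"y":0,"z":0,"spin":0,"jaw":0},{"x":-8,"y":0,"z":0,"spin":0,"jaw":0},{"x":-6,"y":0,"z":0,"spin":0,"jaw":0},{"x":-4,"y":0,"z":0,"spin":0,"jaw":0},{"x":-3,"y":0,"z":0,"spin":0,"jaw":0}]'

```text
time: 15.82
tcp_pos: [0.5519, 0.067, 0.0706]
tool_rot: [0.0, 0.763, 0.647, 0.0]
force: [0.3, 2.8, 0.1]
gripper_width: 0.0
finger_force: 1.6
```

Call:
carry_out --moves '[{"x":-2,"y":0,"z":0,"spin":0,"jaw":0},{"x":-2,"y":0,"z":0,"spin":0,"jaw":0},{"x":-2,"y":0,"z":0,"spin":0,"jaw":0}]'

```text
time: 16.2
tcp_pos: [0.5509, 0.0613, 0.0706]
tool_rot: [0.0, 0.763, 0.647, 0.0]
force: [0.1, 3.1, 1.7]
gripper_width: 0.0001
finger_force: 1.6
```

Call:
carry_out --moves '[{"x":-1.5,"y":0,"z":0,"spin":0,"jaw":0},{"x":-1.5,"y":0,"z":0,"spin":0,"jaw":0},{"x":-1,"y":0,"z":0,"spin":0,"jaw":0}]'

```text
time: 16.58
tcp_pos: [0.5507, 0.0599, 0.0707]
tool_rot: [-0.002, 0.762, 0.647, 0.002]
force: [1.1, 10.2, 1.5]
gripper_width: -0.0002
finger_force: 4.9
```

Call:
carry_out --moves '[{"x":-1,"y":0,"z":0,"spin":0,"jaw":0},{"x":-1,"y":0,"z":0,"spin":0,"jaw":0},{"x":0,"y":0,"z":0,"spin":0,"jaw":0}]'

```text
time: 16.95
tcp_pos: [0.5507, 0.06, 0.0708]
tool_rot: [-0.003, 0.762, 0.648, 0.004]
force: [2.9, 13.9, 1.0]
gripper_width: 0.0
finger_force: 6.5
```

The carriage is against the stop: the force rose from 3 to 14 N with no further motion. I'll back off, lift clear and check.

Call:
carry_out --moves '[{"x":10,"y":0,"z":0,"spin":0,"jaw":0},{"x":40,"y":0,"z":0,"spin":0,"jaw":0},{"x":40,"y":0,"z":0,"spin":0,"jaw":0},{"x":0,"y":0,"z":-40,"spin":0,"jaw":0},{"x":0,"y":0,"z":-40,"spin":0,"jaw":0}]'

```text
time: 17.58
tcp_pos: [0.5635, 0.1432, 0.1496]
tool_rot: [0.0, 0.762, 0.647, -0.003]
force: [1.1, -0.4, 0.5]
gripper_width: -0.0003
finger_force: 0.0
```

Call:
carry_out --moves '[{"x":0,"y":0,"z":-40,"spin":0,"jaw":0},{"x":0,"y":0,"z":0,"spin":0,"jaw":0}]'

```text
time: 17.82
tcp_pos: [0.567, 0.1432, 0.1947]
tool_rot: [0.003, 0.763, 0.647, 0.002]
force: [0.4, 0.8, -0.0]
gripper_width: 0.0
finger_force: 0.0
```

Run:
```python
from h import *
s=ctrl.read_state();print(s['tcp_pos'],s['force'])
for n in('wrist','top'):
    f=grab(n);C=cloud(f);c=f['color'].astype(int)
    d=C[...,:2]-[.5448,.0283];a=d@np.array([.163,.987]);b=d@np.array([.987,-.163])+.0008;z=C[...,2]
    m=(c[...,2]>c[...,0]+50)&(z>.125)&(z<.14)&(abs(b)<.03);
    print(n,'plate',m.sum(),a[m].mean() if m.any() else 0,b[m].mean() if m.any() else 0)
    h=z-.110;r=np.hypot(b,h)
    m=(c[...,0]>70)&(c[...,1]>55)&(c[...,2]<.45*c[...,0])&(r>.030)&(r<.038)&(a>-.07)&(a<-.03)
    if m.any(): print('ptr',m.sum(),a[m].mean(),np.degrees(np.arctan2(b[m],h[m])).mean())
```

```text
[0.56697589 0.14316148 0.19469415] [ 0.40892611  0.80825538 -0.01506421]
wrist plate 0 0 0
top plate 33 0.016936014125003063 0.0014557625431348596
ptr 1 -0.05053373227038919 -3.4297807292373292
```

```bash
python3 -c "
from bench import ctrl
print(ctrl.hand_in())"
```

```text
the job is handed in; nothing more can be done
None
```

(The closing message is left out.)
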